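# Shut and latch the food-waste caddy

## Task

Close up the green food-waste caddy: push its open lid fully down, and then swing the carrying handle from the back over the top to the front and press it down until its hook clicks into the catch in the front housing and the handle stays down by itself. How deep the catch sits differs and is hidden in the housing, so feel for it: press firmly enough to get past the spring but gently, never ram it against the stop. Leave the tin, salt shaker, spice jar and honey jar where they stand.

Things in the scene. Friction and masses are not known exactly. Their poses are not given: they have to be found in the camera images.
- caddy: sage-green box with dark green lid, fixed on the worktop: 140 (own x) x 170 (own y) x 145 mm high. Origin: centre of its underside. Own +x points to its back, z up; its front (-x, towards the robot) has a dark open-topped catch housing, x -141 to -70 mm, 52 mm wide, top at z 138 mm. Handle pivot: own-y line at x 0, z 100 mm; its arms run outside the caddy at y -97 and +97 mm.
- caddy_lid (a joint): lid angle in rad: 0 fully shut, grows as it opens (to 1.1). Hinge along the caddy's y at its back, x +74 mm, z 147 mm. Lid 150 mm long from hinge to front edge (thumb tab to 160 mm), 180 mm wide; outer face 6 to 8 mm above the hinge line. Stiff hinge: stays where left, about 2 N at the edge moves it.
- caddy_handle (a joint): handle angle in rad: 0 folded back, bar 0.247 rad above level behind the pivot; grows over the top (at 1.32) to the front. Stays where left (1.5 N moves it). From about 2.10 a spring pad lifts the hook with 2.5 to 5.5 N. The catch takes 2 to 8 N more and clicks somewhere between 2.21 and 2.51 (hidden, varies); 2 mm lower is the rubber stop. 15 to 20 N on the bar, along its arc, latches it.
- handle_bar (a point): middle of the handle's bar: light grey, smooth, 16 mm thick (dark sleeves look 19 mm, 20 to 70 mm each side of the middle), 180 mm long along the caddy's y, 139 mm from the pivot line. A 24 mm wide hook in its middle reaches 75 mm from its centre line: it points down when the handle is in front, and up and forward when it is folded back, so take the bar by a sleeve.
- lid_edge (a point): middle of the lid's front edge on its outer face, 150 mm from the lid hinge.
- tin: round blue food tin, 58 x 57 x 72 mm, bystander. Origin: centre of its underside.
- salt_shaker: salt shaker, 44 x 44 x 90 mm, bystander. Origin: centre of its underside.
- spice_jar: glass spice jar with green cap, 46 x 46 x 106 mm, bystander. Origin: centre of its underside.
- honey_jar: honey jar with dark cap, 61 x 61 x 98 mm, bystander. Origin: centre of its underside.
- stop_pad (a joint): how far the hidden rubber stop under the hook is squeezed, in m: 0 untouched, about 4 N per mm; more than 0.006 (24 N, about 30 N on the bar) counts as rammed. It is first touched about 2 mm after the click.

How it is judged:
By the outcome, as a careful person would: the job done as asked, in the order asked, and still so for the second after the job is handed in, with the robot touching nothing.
It also fails if it takes over 64 s, if anything falls off the work surface, if the arm or the gripper's body presses on something with over 40 N, if the wrist force passes 120 N, or if a joint passes its speed limit or range.

## Robot

A 7-joint arm with a two-finger parallel gripper is mounted at the origin on a cart in front of the work surface, level with it; the furniture and walls round the work are solid. World frame = base frame: x ahead of the robot, y to its left, z up, the work surface at z = 0. Lengths are in mm, angles in degrees, forces in N, time in s.
With the tool pointing down it reaches from about 350 to 775 mm from the base axis. Payload 3.1 kg.
Tool frame: the origin (TCP) lies midway between the tips of the shut fingers; the grasp point (between the pads) lies 19 mm behind it; z points along the fingers, y is the line along which they close (so a half turn about z gives the same grasp; the last joint's range is limited). The gripper opens to 85 mm and grips with 20 to 120 N. Pads are 22 mm wide; open, the fingers measure 114 mm over their backs; the gripper's body (76 mm by 85 mm) begins 54 mm behind the grasp point. The pads swing forward as they close: fully open they stand 13 mm farther back than shut.
Start: joints at [-79.739, 17.813, 0.802, 86.603, -0.252, 75.585, -1.558], TCP at [120.426, 536.67, 231.304] pointing down, gripper open.
Joint ranges: [-154.91, 154.91], [-16.99, 109.72], [-72.82, 74.43], [7.12, 147.25], [-82.49, 262.49], [11.32, 116.49], [-174.64, 174.64]. Speed limits (degrees/s): [159.86, 159.86, 180, 180, 180, 180, 180].

## Interface

Orientations are given as a 3x3 rotation matrix whose columns are the frame's x, y, z axes.
In Python, from cell import bot gives the robot as it stands. The module is installed in compiled form; this text tells all that it offers.
- The arm moves only by the tool arm_command, never from a script. Its argument "series" is a list of rows, each a list of 7 numbers: the turn, a rotation vector about the tool's x, y, z in rad, then the shift along the tool's x, y, z in cm, then the closure in counts, from 0 (fully open) to 255 (shut). A call has 1 to 12 rows; each row shifts and turns the commanded pose from where the row before left it, along the tool's axes as they then stand; what a row does not reach is not made up. A row lasts 1/8 s, in which the tool goes at most 62.5 mm and 10.7 degrees, less where a joint would pass 70% of its speed; a pose out of reach is approached as far as the arm can. A call is refused whole if a number of a shift passes 6.25 or a number of a turn 0.188, either way. A call with a gripper value outside its range is refused whole. The fingers move at their own pace and stop on an object; "grip_force" is the grip in N (left out, the last holds). Time passes only in rows, so rows that do not move let the fingers close. It gives the time, the measured TCP pose, the force, the opening and the grip force at its end, in the units of the state.
- bot.observe(): the state, without advancing time (a new reading comes with each control period).
- bot.snapshot(name): name is "scene" or "top" or "wrist"; returns a dict with "image" (400x640x3 uint8, red, green, blue), "fov_y" (degrees; the focal length in pixels is half the picture's height over the tangent of half this angle, whatever the lens; pixels are square), "cx", "cy" (the principal point, pixels), "R" (3x3) and "t" (3): a world point X has camera coordinates R X + t. Camera axes: x right, y down, z forward; pixel columns grow to the right and rows downward; lengths in mm; the calibration is good to about 2 mm. A picture is of the moment at which its call begins. There is no depth.
- bot.hand_in(): hands the job in; it is judged then, once.
Trained networks look in the newest picture that a camera, given by its name, has taken for a name from the list of things; names that differ only in an ending like _2 or _b are one class to them, and where a whole thing is asked for, a point or a joint stands for the part that bears it (a point fixed in the world has none). Each returns a list of dicts, best first, with "score" (0 to 1); they miss things now and then, are a little off and sometimes report something else, mostly with a low value. They report only what shows in the picture. A call takes as long as a camera call.
- bot.trace(camera, query): "mask" (400x640 bool, what is visible of it) and "rect" ([left, top, right, bottom] in pixels, round what is visible of it).
- bot.pinpoint(camera, query): "uv" ([column, row] in pixels: a listed point, or the origin of a listed thing).
The state is a dict: "t": time; "qpos": joint angles; "qvel": joint speeds; "tau": joint torques, N m; "ee_pos": TCP position; "tcp_rot": TCP orientation; "wrist_force": force on the tool from outside, world axes, zero at the start; "wrist_torque": the same for the moment, N m; "opening": finger opening in mm; "grip_force": force on a finger pad.
Only numpy, scipy, OpenCV 4.12 (cv2) and the standard library are available. Lean on these libraries where they do the work, as an engineer would, in place of code of your own. Each camera call takes 0.05 s, during which the arm holds its last target. There are 200 camera calls.

## Working session

There is one attempt and no reset: what is moved stays moved. The work goes in short steps, Python scripts to look and compute and a tool call to move; the robot and the scene stay as the last step left them, time stands still between calls to the robot, and variables do not carry over. Pictures are saved under pics/ and viewed, at most 10 in all, crops included, and the job is handed in when it is done.

Besides the shell and the picture viewer there is one more tool, called after ">>>" in YAML: its name, and indented under it one key for each argument. arm_command: Moves the arm, as the interface text tells. Its arguments: {"type":"object","properties":{"series":{"type":"array"},"grip_force":{"type":"number"}},"required":["series"]}

```bash
mkdir -p pics; cat > h.py <<'E'
import numpy as np,cv2
from cell import bot
def snap(c,n=None):
    s=bot.snapshot(c)
    if n: cv2.imwrite(f'pics/{n}.png',s['image'][:,:,::-1])
    return s
def ray(s,uv):
    f=s['image'].shape[0]/2/np.tan(np.radians(s['fov_y']/2))
    R=np.array(s['R']);t=np.array(s['t'])
    d=R.T@np.array([(uv[0]-s['cx'])/f,(uv[1]-s['cy'])/f,1]);return -R.T@t,d
def proj(s,X):
    f=200/np.tan(np.radians(s['fov_y']/2));c=np.array(s['R'])@X+np.array(s['t'])
    return np.array([s['cx']+f*c[0]/c[2],s['cy']+f*c[1]/c[2]])
def tri(rs):
    A=0;b=0
    for o,d in rs:
        d=d/np.linalg.norm(d);P=np.eye(3)-np.outer(d,d);A=A+P;b=b+P@o
    X=np.linalg.solve(A,b);return X,[float(np.linalg.norm(np.cross(X-o,d/np.linalg.norm(d)))) for o,d in rs]
E
cat > a.py <<'E'
from h import *
np.set_printoptions(precision=1,suppress=True)
S={c:snap(c,c+'0') for c in('scene','top')}
for c in S: print(c,'cam at',ray(S[c],(0,0))[0])
for q in('caddy','handle_bar','lid_edge','tin','salt_shaker','spice_jar','honey_jar'):
    r=[]
    for c in S:
        p=bot.pinpoint(c,q)
        if p:
            r.append(ray(S[c],p[0]['uv']));print(q,c,np.array(p[0]['uv']),round(p[0]['score'],2))
    if len(r)==2: print('   ',*tri(r))
o=bot.observe();print(o['tcp_rot'],o['wrist_force'],o['t'])
cv2.imwrite('pics/both.png',cv2.resize(np.vstack([S['scene']['image'],S['top']['image']])[:,:,::-1],(480,600))) 
E
python3 a.py
```

```text
scene cam at [116.  266.1 772.2]
top cam at [ -94.3  -82.3 1324. ]
caddy scene [249.1 284.7] 0.96
caddy top [232.8 236.7] 0.66
    [529.5 134.7  25. ] [1.586450361106716, 1.5864503611068257]
handle_bar scene [194.8 213.8] 0.66
handle_bar top [222.4 175.3] 0.93
    [671.6 150.3 155.8] [6.666650825096134, 6.666650825096039]
lid_edge scene [229.5 215.2] 0.64
lid_edge top [219.  194.2] 0.97
    [530.9 130.  272.2] [1.0852992265639254, 1.085299226563949]
tin scene [421.7 238.4] 0.9
tin top [371.  284.5] 0.86
    [ 358.  -265.3    8.9] [3.55177753599326, 3.5517775359932044]
salt_shaker scene [294.5 191. ] 0.71
salt_shaker top [316.5 186.4] 0.77
    [ 702.  -129.2    3.9] [2.3883678028835043, 2.3883678028835487]
spice_jar scene [329.1 222.6] 0.85
spice_jar top [320.9 226.6] 0.92
    [ 560.9 -134.    -8.5] [1.460534878157335, 1.4605348781572163]
honey_jar scene [274.8 179.1] 0.9
honey_jar top [310.2 168.7] 0.82
    [ 769.4 -112.    10.9] [4.193556275245263, 4.193556275245269]
[[-1.   0.2  0. ]
 [ 0.2  1.   0. ]
 [-0.   0.  -1. ]] [ 0.2 -0.3  0. ] 0.8
```

View pics/scene0.png

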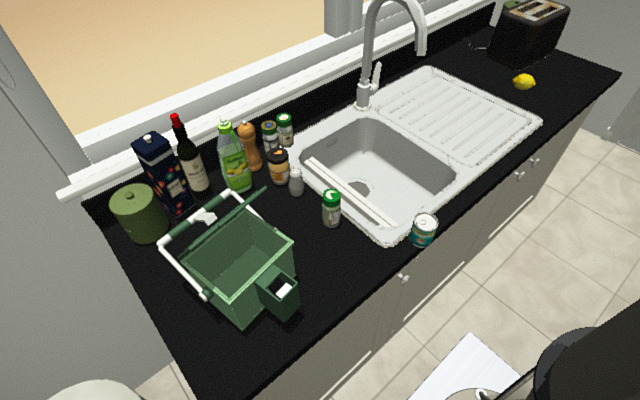

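View pics/top0.png

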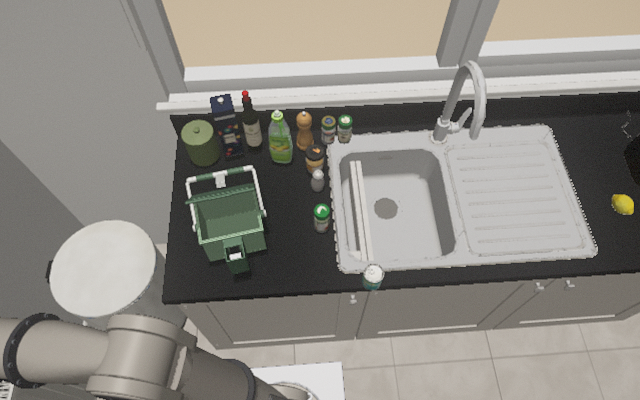

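```bash
cat > fit.py <<'E'
from h import *
from scipy.optimize import least_squares
np.set_printoptions(precision=2,suppress=True)
def w(p,X): c,s=np.cos(p[2]),np.sin(p[2]); return np.array([p[0]+c*X[0]-s*X[1],p[1]+s*X[0]+c*X[1],X[2]])
def bar(a,y=0,r=139): th=a+.247; return np.array([r*np.cos(th),y,100+r*np.sin(th)])
def lid(a,L=150,y=0,h=7): return np.array([74-L*np.cos(a)+h*np.sin(a),y,147+L*np.sin(a)+h*np.cos(a)])
def fit(S,uv):
    def res(p):
        M={'caddy':np.zeros(3),'handle_bar':bar(p[3]),'lid_edge':lid(p[4])}
        return np.concatenate([proj(S[c],w(p,M[q]))-uv[c,q] for c,q in uv])
    r=least_squares(res,[530,135,0,.1,.9],loss='soft_l1');return r.x,r.fun
def draw(s,p,n):
    im=cv2.resize(s['image'][:,:,::-1],None,fx=2,fy=2)
    def L(a,b,col): cv2.line(im,*[tuple(int(v) for v in 2*proj(s,w(p,q))) for q in (a,b)],col,1)
    def box(x0,x1,y0,y1,z,col):
        P=[(x0,y0,z),(x1,y0,z),(x1,y1,z),(x0,y1,z)]
        for i in range(4): L(P[i],P[(i+1)%4],col)
    box(-70,70,-85,85,145,(0,0,255));box(-70,70,-85,85,0,(0,0,255));box(-141,-70,-26,26,138,(0,255,255))
    L(bar(p[3],-90),bar(p[3],90),(255,0,255))
    L(lid(p[4],150,-90),lid(p[4],150,90),(255,255,0))
    for y in(-97,97): L((0,y,100),bar(p[3],y),(255,0,255))
    c=2*proj(s,w(p,(0,0,150)));x,y=int(max(0,min(c[0]-250,880))),int(max(0,min(c[1]-200,400)))
    cv2.imwrite(f'pics/{n}.png',im[y:y+400,x:x+400]);return im[y:y+400,x:x+400]
E
cat > b.py <<'E'
from fit import *
S={c:snap(c) for c in('scene','top')}
uv={(c,q):np.array(bot.pinpoint(c,q)[0]['uv']) for c in S for q in('caddy','handle_bar','lid_edge')}
p,f=fit(S,uv);print(p,np.degrees(p[2]));print(f.reshape(-1,2))
cv2.imwrite('pics/ov.png',np.hstack([draw(S[c],p,'x') for c in S]))
print(w(p,bar(p[3])),w(p,lid(p[4])))
E
python3 b.py
```

```text
[543.58 129.18   0.18   0.17   0.91] 10.138163573631239
[[-1.66 -0.08]
 [ 1.14  0.54]
 [-0.86 -0.34]
 [ 2.15  1.27]
 [-0.8  -5.08]
 [ 0.81  1.76]]
[668.59 151.53 156.51] [531.74 127.06 270.07]
```

View pics/ov.png

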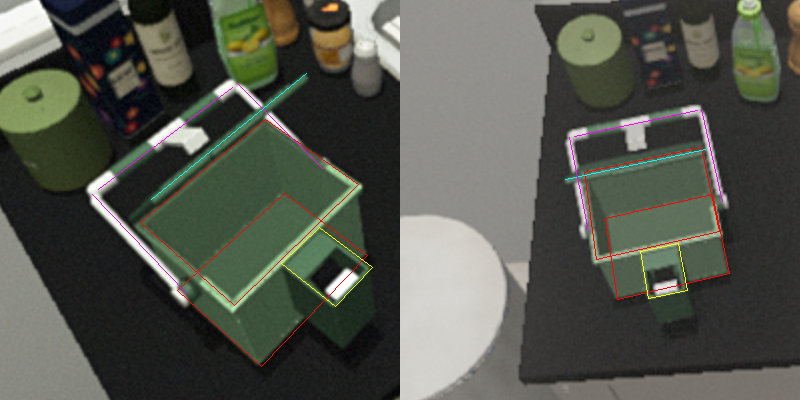

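>>> arm_command:
  series:
    - [0, 0, 0.171, 0, 0, -1.5, 255]
    - [0, 0, 0.171, 0, 0, -1.5, 255]
    - [0, 0, 0.171, 0, 0, -1.5, 255]
    - [0, 0, 0.171, 0, 0, -1.5, 255]
    - [0, 0, 0.171, 0, 0, -1.5, 255]
    - [0, 0, 0.171, 0, 0, -1.5, 255]
    - [0, 0, 0.171, 0, 0, -1.5, 255]

```text
t: 2.08
ee_pos: [120.4, 536.6, 336.8]
tcp_rot: [[-0.147, 0.989, 0.0], [0.989, 0.147, 0.0], [0.0, 0.0, -1.0]]
wrist_force: [0.2, -0.8, 0.6]
opening: -0.0
grip_force: 0.0
```

```bash
cat > go.py <<'E'
from fit import *
P=np.array([543.6,129.2,.177,.17,.91])
def to(*X):  # caddy-frame waypoints -> tool-axis shifts in cm
    o=bot.observe();R=np.array(o['tcp_rot']);a=np.array(o['ee_pos'])
    c,s=np.cos(P[2]),np.sin(P[2]);d=R.T@np.array([[c,-s,0],[s,c,0],[0,0,1]])
    print('t',o['t'],'ee',a,'F',np.array(o['wrist_force']),'open',o['opening'],'yaw of tool y',np.degrees(np.arctan2(R[1,1],R[0,1])),'z',R[:,2])
    for x in X:
        b=w(P,np.array(x,float));print(np.round(x,0),'shift cm',R.T@(b-a)/10);a=b
E
python3 - <<'E'
from go import *
to(*[lid(a,L,0,h) for a,L,h in((1.0,115,60),(.9,115,25),(.75,117,10),(.6,120,7),(.45,122,6),(.3,125,6),(.15,125,6),(0.05,125,6),(0,125,4))])
E
```

```text
t 2.075 ee [120.38 536.63 336.79] F [ 0.15 -0.81  0.6 ] open -0.00717909307408979 yaw of tool y 8.450511292582192 z [ 0.  0. -1.]
[ 62.   0. 276.] shift cm [-46.34  42.11   6.06]
[ 22.   0. 253.] shift cm [-0.12 -4.02  2.36]
[ -5.   0. 234.] shift cm [-0.08 -2.69  1.86]
[-21.   0. 221.] shift cm [-0.05 -1.63  1.35]
[-33.   0. 205.] shift cm [-0.04 -1.22  1.51]
[-44.   0. 190.] shift cm [-0.03 -1.04  1.58]
[-49.   0. 172.] shift cm [-0.01 -0.51  1.81]
[-51.   0. 159.] shift cm [-0.01 -0.18  1.24]
[-51.   0. 151.] shift cm [-0.   -0.05  0.82]
```

>>> arm_command:
  series:
    - [0, 0, 0, -3.86, 3.51, 0, 255]
    - [0, 0, 0, -3.86, 3.51, 0, 255]
    - [0, 0, 0, -3.86, 3.51, 0, 255]
    - [0, 0, 0, -3.86, 3.51, 0, 255]
    - [0, 0, 0, -3.86, 3.51, 0, 255]
    - [0, 0, 0, -3.86, 3.51, 0, 255]
    - [0, 0, 0, -3.86, 3.51, 0, 255]
    - [0, 0, 0, -3.86, 3.51, 0, 255]
    - [0, 0, 0, -3.86, 3.51, 0, 255]
    - [0, 0, 0, -3.86, 3.51, 0, 255]
    - [0, 0, 0, -3.86, 3.51, 0, 255]
    - [0, 0, 0, -3.86, 3.51, 0, 255]

```text
t: 3.58
ee_pos: [608.5, 142.5, 336.3]
tcp_rot: [[-0.154, 0.988, 0.0], [0.988, 0.154, 0.001], [0.001, 0.0, -1.0]]
wrist_force: [0.2, 0.5, 0.0]
opening: 0.1
grip_force: 0.0
```

```bash
python3 - <<'E'
from go import *
to(*[lid(a,L,0,h) for a,L,h in((1.0,115,60),(.9,115,25),(.75,117,10),(.6,120,7),(.45,122,6),(.3,125,6),(.15,125,6),(0.05,125,6),(0,125,4))])
E
```

```text
t 3.575 ee [608.48 142.51 336.35] F [0.18 0.48 0.03] open 0.08058152088072718 yaw of tool y 8.831035845756615 z [ 0.  0. -1.]
[ 62.   0. 276.] shift cm [-0.18 -0.38  6.02]
[ 22.   0. 253.] shift cm [-0.09 -4.03  2.35]
[ -5.   0. 234.] shift cm [-0.06 -2.69  1.85]
[-21.   0. 221.] shift cm [-0.04 -1.63  1.35]
[-33.   0. 205.] shift cm [-0.03 -1.22  1.51]
[-44.   0. 190.] shift cm [-0.02 -1.04  1.58]
[-49.   0. 172.] shift cm [-0.01 -0.51  1.81]
[-51.   0. 159.] shift cm [-0.   -0.18  1.24]
[-51.   0. 151.] shift cm [-0.   -0.05  0.82]
```

>>> arm_command:
  series:
    - [0, 0, 0, -0.2, -0.4, 3, 255]
    - [0, 0, 0, 0, 0, 3, 255]
    - [0, 0, 0, -0.1, -2, 1.2, 255]
    - [0, 0, 0, 0, -2, 1.2, 255]
    - [0, 0, 0, 0, -1.4, 1, 255]
    - [0, 0, 0, 0, -1.3, 0.9, 255]
    - [0, 0, 0, 0, -0.8, 0.7, 255]
    - [0, 0, 0, 0, -0.8, 0.7, 255]
    - [0, 0, 0, 0, -0.6, 0.8, 255]
    - [0, 0, 0, 0, -0.6, 0.7, 255]
    - [0, 0, 0, 0, -0.5, 0.8, 255]
    - [0, 0, 0, 0, -0.5, 0.8, 255]

```text
t: 5.08
ee_pos: [499.8, 123.5, 187.7]
tcp_rot: [[-0.152, 0.988, -0.0], [0.988, 0.152, -0.0], [-0.0, -0.0, -1.0]]
wrist_force: [0.8, 0.5, 1.2]
opening: -0.1
grip_force: 0.3
```

>>> arm_command:
  series:
    - [0, 0, 0, 0, -0.3, 0.9, 255]
    - [0, 0, 0, 0, -0.2, 0.9, 255]
    - [0, 0, 0, 0, -0.1, 0.6, 255]
    - [0, 0, 0, 0, -0.1, 0.6, 255]
    - [0, 0, 0, 0, 0, 0.2, 255]

```text
t: 5.7
ee_pos: [492.7, 122.4, 155.8]
tcp_rot: [[-0.152, 0.988, -0.001], [0.988, 0.152, -0.0], [-0.0, -0.001, -1.0]]
wrist_force: [-0.9, 0.8, 1.2]
opening: -0.2
grip_force: 0.3
```

```bash
python3 - <<'E'
from go import *
to(lid(0,125,0,4))
E
```

```text
t 5.7 ee [492.71 122.36 155.8 ] F [-0.87  0.8   1.18] open -0.24441142598782412 yaw of tool y 8.770341505248004 z [-0. -0. -1.]
[-51.   0. 151.] shift cm [-0.22  0.04  0.48]
```

Feel for the fully shut stop.

>>> arm_command:
  series:
    - [0, 0, 0, 0, 0, 0.2, 255]
    - [0, 0, 0, 0, 0, 0.2, 255]
    - [0, 0, 0, 0, 0, 0, 255]

```text
t: 6.08
ee_pos: [493.1, 122.5, 153.0]
tcp_rot: [[-0.153, 0.988, -0.0], [0.988, 0.153, 0.0], [0.001, -0.0, -1.0]]
wrist_force: [-2.1, -0.9, 5.1]
opening: 0.0
grip_force: 2.3
```

>>> arm_command:
  series:
    - [0, 0, 0, 0, 0, 0.2, 255]
    - [0, 0, 0, 0, 0, 0.1, 255]
    - [0, 0, 0, 0, 0, 0, 255]

```text
t: 6.45
ee_pos: [493.2, 122.5, 152.6]
tcp_rot: [[-0.152, 0.988, 0.0], [0.988, 0.152, 0.002], [0.002, 0.001, -1.0]]
wrist_force: [-8.0, -2.4, 18.6]
opening: 0.1
grip_force: 9.5
```

>>> arm_command:
  series:
    - [0, 0, 0, 0, 0, -2.5, 255]
    - [0, 0, 0, 0, 0, -4, 200]
    - [0, 0, 0, 0, 0, -4, 120]
    - [0, 0, 0, 0, 0, -4, 120]
    - [0, 0, 0, 0, 0, 0, 120]

```text
t: 7.08
ee_pos: [495.5, 122.7, 297.9]
tcp_rot: [[-0.152, 0.988, 0.008], [0.988, 0.152, 0.003], [0.001, 0.008, -1.0]]
wrist_force: [-0.6, -0.1, -0.4]
opening: 45.1
grip_force: 0.0
```

```bash
python3 - <<'E'
from go import *
S={c:snap(c) for c in('scene','top')}
uv={}
for c in S:
  for q in('caddy','handle_bar','lid_edge'):
    r=bot.pinpoint(c,q)
    if r: uv[c,q]=np.array(r[0]['uv'])
print(list(uv))
p,f=fit(S,uv);print(p);print(f.reshape(-1,2))
cv2.imwrite('pics/ov2.png',np.hstack([draw(S[c],p,'x') for c in S]))
to(bar(p[3],-45)+[0,0,80])
E
```

```text
[('scene', 'caddy'), ('scene', 'handle_bar'), ('scene', 'lid_edge'), ('top', 'caddy'), ('top', 'lid_edge')]
[553.68 134.24   0.51   0.8   -6.93]
[[-5.27 -1.94]
 [ 0.06  0.43]
 [ 0.23  7.24]
 [ 0.15 -2.59]
 [ 7.04  1.72]]
t 7.475 ee [492.64 122.4  293.33] F [ 0.57  0.65 -0.26] open 45.205655449792914 yaw of tool y 8.769735542743454 z [-0. -0. -1.]
[ 70. -45. 300.] shift cm [-4.44 12.25 -0.69]
```

View pics/ov2.png

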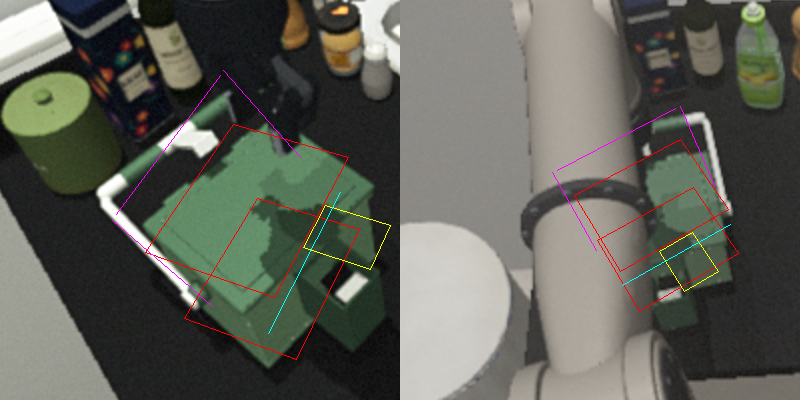

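```bash
python3 - <<'E'
from go import *
to(bar(.17,-45)+[0,0,90])
E
```

```text
t 7.475 ee [492.64 122.4  293.33] F [ 0.57  0.65 -0.26] open 45.205655449792914 yaw of tool y 8.769735542743454 z [-0. -0. -1.]
[127. -45. 246.] shift cm [-4.3  17.96  4.67]
```

>>> arm_command:
  series:
    - [0, 0, -0.023, -1, 3.5, 0, 120]
    - [0, 0, 0, -1, 3.5, 0, 120]
    - [0, 0, 0, -1, 3.5, 0, 120]
    - [0, 0, 0, -1.3, 3.5, 1.5, 120]
    - [0, 0, 0, 0, 4, 1.5, 120]
    - [0, 0, 0, 0, 0, 1.5, 120]
    - [0, 0, 0, 0, 0, 0, 120]

```text
t: 8.35
ee_pos: [676.3, 110.7, 246.8]
tcp_rot: [[-0.175, 0.985, -0.005], [0.985, 0.175, -0.001], [0.0, -0.005, -1.0]]
wrist_force: [0.8, -0.4, -0.6]
opening: 45.2
grip_force: 0.0
```

```bash
python3 - <<'E'
from go import *
s=snap('wrist','w1')
for q in ('handle_bar','caddy_handle'):
  for r in bot.pinpoint('wrist',q)[:1]: print(q,r)
print(proj(s,w(P,bar(.17))),proj(s,w(P,bar(.17,-45))),ray(s,(0,0))[0])
to(bar(.17,-45)+[0,0,-19])
E
```

```text
handle_bar {'uv': [320.9, 144.7], 'score': 0.95}Traceback (most recent call last):
  File "<stdin>", line 4, in <module>
ValueError: it knows: caddy, handle_bar, honey_jar, lid_edge, salt_shaker, spice_jar, tin
```

View pics/w1.png

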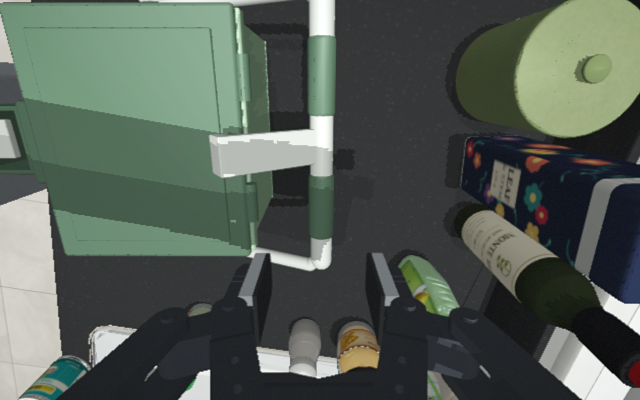

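```bash
python3 - <<'E'
from go import *
s=snap('wrist')
c=ray(s,(0,0))[0];print('cam',c)
pts={70:(321,36),20:(321,115),-20:(321,178),-70:(321,237),0:(321,144.7)}
def res(q): return np.concatenate([proj(s,w(P,np.array([q[0],q[1]+y,q[2]])))-uv for y,uv in pts.items()])
r=least_squares(res,[127,0,156]);print(r.x,r.fun)
P[:2]
x,y,z=r.x
th=np.arctan2(z-100,x);print('th',th,'r',np.hypot(x,z-100))
to((x,y-45,z-19))
print(w(P,r.x))
E
```

```text
cam [661.89 191.4  393.19]
[129.6    2.24 162.05] [ 0.15 -0.71  0.03  1.9  -0.05 -3.72 -0.14  0.85 -0.01  1.68]
th 0.44652814177648975 r 143.68686563253223
t 8.5 ee [677.46 110.83 251.05] F [ 0.35 -0.67  0.43] open 45.260906815216316 yaw of tool y 10.094220042050768 z [ 0.  0. -1.]
[130. -43. 143.] shift cm [-0.11  0.09 10.8 ]
[670.78 154.23 162.05]
```

>>> arm_command:
  series:
    - [0, 0, 0, 0, 0.1, 2.5, 120]
    - [0, 0, 0, 0, 0, 2.5, 120]
    - [0, 0, 0, 0, 0, 2.5, 120]
    - [0, 0, 0, 0, 0, 2.3, 120]
    - [0, 0, 0, 0, 0, 0.9, 120]
    - [0, 0, 0, 0, 0, 0, 255]
    - [0, 0, 0, 0, 0, 0, 255]
    - [0, 0, 0, 0, 0, 0, 255]
    - [0, 0, 0, 0, 0, 0, 255]
  grip_force: 20

```text
t: 9.62
ee_pos: [678.6, 111.0, 142.6]
tcp_rot: [[-0.175, 0.985, -0.0], [0.985, 0.175, 0.0], [0.0, -0.0, -1.0]]
wrist_force: [-1.8, 0.1, -0.3]
opening: 15.2
grip_force: 22.2
```

```bash
cat >> go.py <<'E'
P[:2]=546,129.5
E
python3 - <<'E'
from go import *
X=[bar(a,-43)-[0,0,19] for a in [.2]+list(np.arange(.3,2.05,.1))]
to(*X)
E
```

```text
t 9.625 ee [678.57 111.01 142.6 ] F [-1.81  0.14 -0.27] open 15.236629214013982 yaw of tool y 10.087963388657872 z [-0.  0. -1.]
[125. -43. 141.] shift cm [-0.15 -0.19  0.15]
[119. -43. 153.] shift cm [-0.   -0.66 -1.22]
[111. -43. 165.] shift cm [-0.   -0.78 -1.15]
[102. -43. 175.] shift cm [-0.   -0.89 -1.07]
[ 92. -43. 185.] shift cm [-0.   -0.99 -0.97]
[ 81. -43. 194.] shift cm [-0.   -1.09 -0.87]
[ 70. -43. 201.] shift cm [-0.   -1.17 -0.75]
[ 57. -43. 208.] shift cm [-0.   -1.24 -0.63]
[ 44. -43. 213.] shift cm [-0.   -1.29 -0.51]
[ 31. -43. 217.] shift cm [-0.   -1.34 -0.38]
[ 17. -43. 219.] shift cm [-0.   -1.37 -0.24]
[  3. -43. 220.] shift cm [-0.   -1.39 -0.1 ]
[-11. -43. 220.] shift cm [-0.   -1.39  0.04]
[-24. -43. 218.] shift cm [-0.   -1.38  0.18]
[-38. -43. 215.] shift cm [-0.   -1.35  0.31]
[-51. -43. 210.] shift cm [-0.   -1.32  0.45]
[-64. -43. 205.] shift cm [-0.   -1.26  0.57]
[-76. -43. 198.] shift cm [-0.  -1.2  0.7]
[-87. -43. 189.] shift cm [-0.   -1.13  0.81]
```

>>> arm_command:
  series:
    - [0, 0, 0, 0, 0, 0, 150]
    - [0, 0, 0, 0, 0, 0, 150]
    - [0, 0, 0, -0.8, 0, 0, 150]
    - [0, 0, 0, 0, 0, 0, 255]
    - [0, 0, 0, 0, 0, 0, 255]
    - [0, 0, 0, 0, 0, 0, 255]
    - [0, 0, 0, 0, -0.3, -0.6, 255]
    - [0, 0, 0, 0, -0.4, -0.6, 255]
    - [0, 0, 0, 0, -0.4, -0.6, 255]
    - [0, 0, 0, 0, -0.4, -0.6, 255]

```text
t: 10.88
ee_pos: [667.6, 99.1, 168.1]
tcp_rot: [[-0.174, 0.985, 0.006], [0.985, 0.174, -0.002], [-0.003, 0.006, -1.0]]
wrist_force: [4.5, -3.6, -1.2]
opening: 14.9
grip_force: 21.6
```

>>> arm_command:
  series:
    - [0, 0, 0, 0, -0.9, -1.1, 255]
    - [0, 0, 0, 0, -1.0, -1.0, 255]
    - [0, 0, 0, 0, -1.1, -0.9, 255]
    - [0, 0, 0, 0, -1.2, -0.7, 255]

```text
t: 11.38
ee_pos: [629.8, 92.5, 208.5]
tcp_rot: [[-0.175, 0.984, 0.017], [0.985, 0.175, 0.0], [-0.003, 0.017, -1.0]]
wrist_force: [7.1, -2.9, 7.0]
opening: 14.7
grip_force: 21.3
```

```bash
python3 - <<'E'
from go import *
X=[bar(a,-52)-[0,0,19] for a in np.arange(.8,2.15,.1)]
to(*X)
E
```

```text
t 11.375 ee [629.8   92.52 208.54] F [ 7.06 -2.89  6.97] open 14.739458681445932 yaw of tool y 10.078682335300929 z [ 0.02  0.   -1.  ]
[ 70. -52. 201.] shift cm [-0.08 -0.66  0.71]
[ 57. -52. 208.] shift cm [-0.   -1.23 -0.65]
[ 44. -52. 213.] shift cm [-0.   -1.28 -0.53]
[ 31. -52. 217.] shift cm [-0.   -1.33 -0.4 ]
[ 17. -52. 219.] shift cm [-0.   -1.36 -0.26]
[  3. -52. 220.] shift cm [-0.   -1.38 -0.13]
[-11. -52. 220.] shift cm [-0.   -1.39  0.01]
[-24. -52. 218.] shift cm [-0.   -1.38  0.15]
[-38. -52. 215.] shift cm [-0.   -1.36  0.29]
[-51. -52. 210.] shift cm [-0.   -1.32  0.42]
[-64. -52. 205.] shift cm [ 0.   -1.27  0.55]
[-76. -52. 198.] shift cm [ 0.   -1.21  0.68]
[-87. -52. 189.] shift cm [ 0.   -1.14  0.8 ]
[-97. -52. 180.] shift cm [ 0.   -1.05  0.9 ]
```

>>> arm_command:
  series:
    - [0, 0, 0, 0, -1.2, -0.3, 255]
    - [0, 0, 0, 0, -1.3, -0.3, 255]
    - [0, 0, 0, 0, -1.3, -0.2, 255]
    - [0, 0, 0, 0, -1.3, 0, 255]
    - [0, 0, 0, 0, 0, 0, 255]

```text
t: 12.0
ee_pos: [583.8, 84.6, 223.8]
tcp_rot: [[-0.176, 0.984, 0.031], [0.984, 0.176, 0.005], [-0.0, 0.031, -1.0]]
wrist_force: [5.7, -1.8, 26.9]
opening: 15.1
grip_force: 25.3
```

```bash
python3 - <<'E'
from go import *
to(bar(1.2,-52)-[0,0,19])
s=snap('scene')
cv2.imwrite('pics/s3.png',cv2.resize(s['image'][130:350,110:360,::-1],None,fx=2.4,fy=2.4))
E
```

```text
t 12.0 ee [583.82  84.6  223.76] F [ 5.74 -1.79 26.92] open 15.053734971597432 yaw of tool y 10.121351216398056 z [ 0.03  0.01 -1.  ]
[ 17. -52. 219.] shift cm [-0.11 -1.23  0.44]
```

View pics/s3.png

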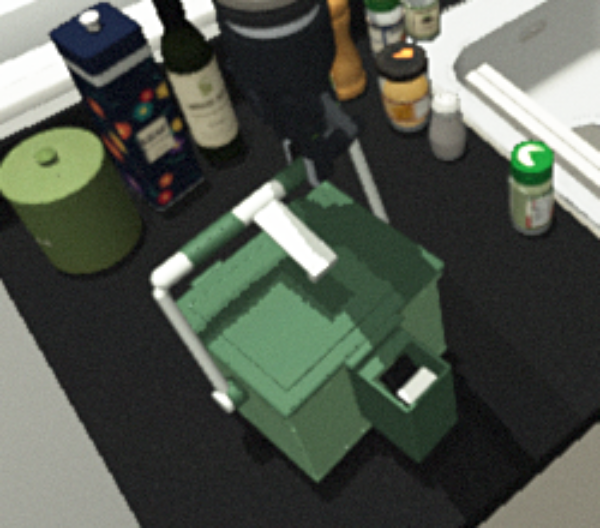

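>>> arm_command:
  series:
    - [0, 0, 0, 0, 0, 0, 180]
    - [0, 0, 0, 0, 0, 0, 180]
    - [0, 0, 0, 0, 0, 0, 180]

```text
t: 12.42
ee_pos: [572.9, 85.4, 210.4]
tcp_rot: [[-0.176, 0.984, -0.002], [0.984, 0.176, 0.001], [0.001, -0.002, -1.0]]
wrist_force: [0.0, 0.8, 1.1]
opening: 24.6
grip_force: 0.6
```

```bash
cat >> go.py <<'E'
P[:2]=543.6,129.2
E
python3 - <<'E'
from go import *
to(*[bar(a,-52)-[0,0,17] for a in np.arange(1.1,2.15,.1)])
E
```

```text
t 12.425 ee [572.9   85.35 210.37] F [0.01 0.81 1.09] open 24.568497968859354 yaw of tool y 10.155350620769996 z [-0.  0. -1.]
[ 31. -52. 219.] shift cm [-0.37  0.97 -0.82]
[ 17. -52. 221.] shift cm [ 0.   -1.37 -0.24]
[  3. -52. 222.] shift cm [ 0.   -1.39 -0.1 ]
[-11. -52. 222.] shift cm [ 0.   -1.39  0.04]
[-24. -52. 220.] shift cm [ 0.   -1.38  0.18]
[-38. -52. 217.] shift cm [-0.   -1.35  0.31]
[-51. -52. 212.] shift cm [-0.   -1.32  0.45]
[-64. -52. 207.] shift cm [-0.   -1.26  0.58]
[-76. -52. 200.] shift cm [-0.  -1.2  0.7]
[-87. -52. 191.] shift cm [-0.   -1.12  0.82]
[-97. -52. 182.] shift cm [-0.   -1.04  0.92]
```

>>> arm_command:
  series:
    - [0, 0, 0, 0, -0.8, -0.8, 180]
    - [0, 0, 0, 0, -1.3, -0.2, 180]
    - [0, 0, 0, 0, -1.4, 0, 180]
    - [0, 0, 0, 0, -1.4, 0.2, 180]
    - [0, 0, 0, 0, -1.4, 0.3, 180]
    - [0, 0, 0, 0, -1.3, 0.4, 180]
    - [0, 0, 0, 0, -1.3, 0.6, 180]
    - [0, 0, 0, 0, -1.2, 0.7, 180]
    - [0, 0, 0, 0, -1.1, 0.8, 180]
    - [0, 0, 0, 0, 0, 0, 180]

```text
t: 13.68
ee_pos: [461.3, 64.2, 190.8]
tcp_rot: [[-0.175, 0.985, -0.003], [0.985, 0.175, 0.0], [0.001, -0.003, -1.0]]
wrist_force: [0.9, -0.1, -0.0]
opening: 25.1
grip_force: 0.0
```

```bash
python3 - <<'E'
from go import *
to(*[bar(a,-52)-[0,0,17] for a in (2.0,2.05)])
s=snap('wrist','w3')
print(bot.pinpoint('wrist','handle_bar')[:1])
for a in (1.9,2.0,2.1): print(a,proj(s,w(P,bar(a))))
E
```

```text
t 13.675 ee [461.31  64.16 190.78] F [ 0.92 -0.13 -0.02] open 25.13947067078162 yaw of tool y 10.079888378073662 z [-0.  0. -1.]
[-87. -52. 191.] shift cm [-0.25  0.55 -0.07]
[-92. -52. 187.] shift cm [-0.   -0.53  0.45]
[{'uv': [326.3, 166.8], 'score': 0.57}]
1.9 [365.58 182.1 ]
2.0 [333.88 176.56]
2.1 [307.95 171.02]
```

View pics/w3.png

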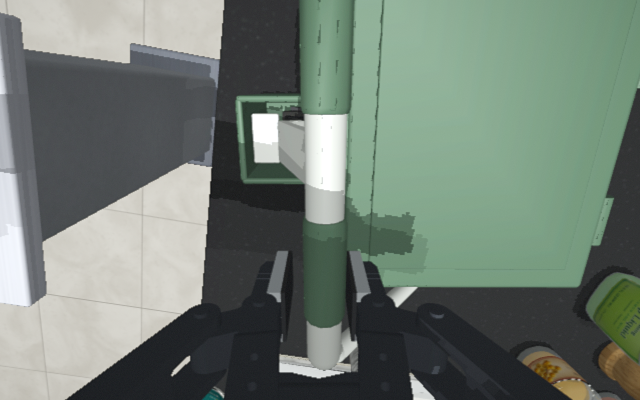

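>>> arm_command:
  series:
    - [0, 0, 0, 0, 0, -2.2, 180]
    - [0, 0, 0, 0, 0, -2.2, 180]
    - [0, 0, 0, 2, 0, -0.5, 220]
    - [0, 0, 0, 2, 0, 0, 255]
    - [0, 0, 0, 1, 0, 0, 255]
    - [0, 0, 0, 0, 0, 0, 255]
    - [0, 0, 0, 0, 0, 0, 255]

```text
t: 14.65
ee_pos: [455.0, 112.7, 240.3]
tcp_rot: [[-0.174, 0.985, 0.0], [0.985, 0.174, -0.001], [-0.001, -0.0, -1.0]]
wrist_force: [-0.1, 0.1, 0.4]
opening: -0.2
grip_force: 0.0
```

```bash
python3 - <<'E'
from go import *
to(*[bar(a,0)+[0,0,8] for a in np.arange(2.05,2.55,.05)])
E
```

```text
t 14.65 ee [455.03 112.72 240.3 ] F [-0.08  0.12  0.38] open -0.16606486119000857 yaw of tool y 10.010602090546938 z [ 0. -0. -1.]
[-92.   0. 212.] shift cm [ 0.06 -0.22  2.84]
[-97.   0. 207.] shift cm [-0.   -0.51  0.47]
[-102.    0.  202.] shift cm [-0.   -0.48  0.5 ]
[-107.    0.  197.] shift cm [-0.   -0.46  0.52]
[-111.    0.  192.] shift cm [-0.   -0.43  0.54]
[-115.    0.  186.] shift cm [-0.   -0.4   0.57]
[-119.    0.  180.] shift cm [-0.   -0.37  0.59]
[-122.    0.  174.] shift cm [-0.   -0.35  0.6 ]
[-125.    0.  168.] shift cm [-0.   -0.31  0.62]
[-128.    0.  161.] shift cm [-0.   -0.28  0.63]
```

>>> arm_command:
  series:
    - [0, 0, 0, 0, 0, 1, 255]
    - [0, 0, 0, 0, -0.1, 1, 255]
    - [0, 0, 0, 0, -0.1, 0.6, 255]
    - [0, 0, 0, 0, -0.2, 0.3, 255]
    - [0, 0, 0, 0, -0.3, 0.3, 255]
    - [0, 0, 0, 0, -0.2, 0.2, 255]
    - [0, 0, 0, 0, -0.2, 0.2, 255]
    - [0, 0, 0, 0, 0, 0, 255]

```text
t: 15.65
ee_pos: [444.3, 111.7, 205.7]
tcp_rot: [[-0.175, 0.985, 0.001], [0.985, 0.175, 0.001], [0.001, 0.001, -1.0]]
wrist_force: [-1.8, -0.4, 8.5]
opening: -0.0
grip_force: 3.9
```

>>> arm_command:
  series:
    - [0, 0, 0, 0, -0.1, 0.1, 255]
    - [0, 0, 0, 0, -0.1, 0.1, 255]
    - [0, 0, 0, 0, -0.1, 0.1, 255]
    - [0, 0, 0, 0, 0, 0, 255]

```text
t: 16.15
ee_pos: [441.8, 111.2, 203.2]
tcp_rot: [[-0.175, 0.985, 0.002], [0.985, 0.175, 0.001], [0.001, 0.002, -1.0]]
wrist_force: [-1.8, -0.0, 9.1]
opening: -0.0
grip_force: 4.8
```

>>> arm_command:
  series:
    - [0, 0, 0, 0, -0.1, 0.1, 255]
    - [0, 0, 0, 0, -0.1, 0.1, 255]
    - [0, 0, 0, 0, -0.1, 0.1, 255]
    - [0, 0, 0, 0, 0, 0, 255]

```text
t: 16.65
ee_pos: [438.0, 110.6, 199.4]
tcp_rot: [[-0.175, 0.985, 0.0], [0.985, 0.175, 0.001], [0.0, 0.0, -1.0]]
wrist_force: [-3.2, -1.5, 6.3]
opening: -0.3
grip_force: 3.4
```

>>> arm_command:
  series:
    - [0, 0, 0, 0, -0.1, 0.1, 255]
    - [0, 0, 0, 0, -0.1, 0.1, 255]
    - [0, 0, 0, 0, -0.1, 0.1, 255]
    - [0, 0, 0, 0, 0, 0, 255]

```text
t: 17.15
ee_pos: [435.2, 110.0, 196.2]
tcp_rot: [[-0.175, 0.985, 0.0], [0.985, 0.175, 0.0], [0.0, 0.001, -1.0]]
wrist_force: [-2.9, -0.8, 6.4]
opening: -0.5
grip_force: 2.9
```

>>> arm_command:
  series:
    - [0, 0, 0, 0, -0.1, 0.1, 255]
    - [0, 0, 0, 0, -0.1, 0.1, 255]
    - [0, 0, 0, 0, 0, 0, 255]

```text
t: 17.52
ee_pos: [433.3, 109.7, 194.1]
tcp_rot: [[-0.175, 0.985, 0.001], [0.985, 0.175, 0.0], [0.0, 0.001, -1.0]]
wrist_force: [-2.5, -0.8, 5.4]
opening: 0.2
grip_force: 2.5
```

>>> arm_command:
  series:
    - [0, 0, 0, 0, -0.1, 0.1, 255]
    - [0, 0, 0, 0, -0.1, 0.1, 255]
    - [0, 0, 0, 0, 0, 0, 255]

```text
t: 17.9
ee_pos: [431.6, 109.4, 192.0]
tcp_rot: [[-0.175, 0.985, 0.001], [0.985, 0.175, 0.0], [0.0, 0.001, -1.0]]
wrist_force: [-1.2, -1.1, 5.2]
opening: 0.3
grip_force: 2.6
```

>>> arm_command:
  series:
    - [0, 0, 0, 0, -0.1, 0.1, 255]
    - [0, 0, 0, 0, -0.1, 0.1, 255]
    - [0, 0, 0, 0, 0, 0, 255]

```text
t: 18.27
ee_pos: [429.8, 109.3, 189.5]
tcp_rot: [[-0.175, 0.985, 0.001], [0.985, 0.175, 0.0], [-0.0, 0.001, -1.0]]
wrist_force: [0.4, -0.5, 3.2]
opening: 0.0
grip_force: 1.5
```

>>> arm_command:
  series:
    - [0, 0, 0, 0, -0.1, 0.1, 255]
    - [0, 0, 0, 0, -0.1, 0.1, 255]
    - [0, 0, 0, 0, 0, 0, 255]

```text
t: 18.65
ee_pos: [427.6, 109.0, 187.4]
tcp_rot: [[-0.175, 0.985, 0.001], [0.985, 0.175, 0.0], [0.0, 0.001, -1.0]]
wrist_force: [1.5, 0.2, 2.8]
opening: 0.1
grip_force: 1.4
```

>>> arm_command:
  series:
    - [0, 0, 0, 0, 0, 0.1, 255]
    - [0, 0, 0, 0, -0.1, 0.1, 255]
    - [0, 0, 0, 0, 0, 0, 255]

```text
t: 19.02
ee_pos: [426.8, 108.9, 186.1]
tcp_rot: [[-0.175, 0.985, 0.001], [0.985, 0.175, 0.001], [0.001, 0.001, -1.0]]
wrist_force: [0.5, -1.3, 7.0]
opening: -0.1
grip_force: 3.5
```

>>> arm_command:
  series:
    - [0, 0, 0, 0, 0, 0.1, 255]
    - [0, 0, 0, 0, -0.1, 0.1, 255]
    - [0, 0, 0, 0, 0, 0, 255]

```text
t: 19.4
ee_pos: [426.1, 108.8, 185.0]
tcp_rot: [[-0.175, 0.985, 0.002], [0.985, 0.175, 0.001], [0.001, 0.002, -1.0]]
wrist_force: [-0.8, -1.2, 11.5]
opening: -0.1
grip_force: 5.8
```

>>> arm_command:
  series:
    - [0, 0, 0, 0, -0.1, 0.1, 255]
    - [0, 0, 0, 0, 0, 0.1, 255]
    - [0, 0, 0, 0, 0, 0, 255]

```text
t: 19.77
ee_pos: [425.4, 108.6, 183.8]
tcp_rot: [[-0.175, 0.985, 0.003], [0.985, 0.175, 0.002], [0.001, 0.003, -1.0]]
wrist_force: [-2.5, -1.8, 16.0]
opening: 0.4
grip_force: 8.2
```

>>> arm_command:
  series:
    - [0, 0, 0, 0, 0, 0.1, 255]
    - [0, 0, 0, 0, 0, 0, 255]

```text
t: 20.02
ee_pos: [425.1, 108.6, 183.1]
tcp_rot: [[-0.175, 0.985, 0.002], [0.985, 0.175, 0.002], [0.002, 0.002, -1.0]]
wrist_force: [-5.1, -0.9, 19.3]
opening: 0.2
grip_force: 9.8
```

>>> arm_command:
  series:
    - [0, 0, 0, 0, 0, -0.3, 255]
    - [0, 0, 0, 0, 0, -0.3, 255]
    - [0, 0, 0, 0, 0, -0.2, 255]
    - [0, 0, 0, 0, 0, 0, 255]
    - [0, 0, 0, 0, 0, 0, 255]

```text
t: 20.65
ee_pos: [423.4, 108.4, 187.9]
tcp_rot: [[-0.175, 0.984, -0.002], [0.985, 0.175, -0.0], [0.0, -0.002, -1.0]]
wrist_force: [0.2, -0.9, 2.8]
opening: 0.1
grip_force: 1.7
```

>>> arm_command:
  series:
    - [0, 0, 0, 0, 0.1, -0.3, 255]
    - [0, 0, 0, 0, 0.1, -0.3, 255]
    - [0, 0, 0, 0, 0, 0, 255]
    - [0, 0, 0, 0, 0, 0, 255]

```text
t: 21.15
ee_pos: [426.1, 108.7, 194.1]
tcp_rot: [[-0.175, 0.985, -0.0], [0.985, 0.175, -0.0], [-0.0, -0.0, -1.0]]
wrist_force: [-0.8, -0.6, 0.3]
opening: -0.1
grip_force: 0.0
```

>>> arm_command:
  series:
    - [0, 0, 0, 0, 0, -2, 255]
    - [0, 0, 0, 0, 0, -3, 255]
    - [0, 0, 0, 0, 0, -3, 255]
    - [0, 0, 0, 0, 0, -2, 255]
    - [0, 0, 0, 0, 0, 0, 255]
    - [0, 0, 0, 0, 0, 0, 255]
    - [0, 0, 0, 0, 0, 0, 255]

```text
t: 22.02
ee_pos: [425.5, 108.5, 293.1]
tcp_rot: [[-0.175, 0.985, -0.002], [0.985, 0.175, -0.001], [-0.001, -0.002, -1.0]]
wrist_force: [0.9, -0.0, -0.1]
opening: -0.2
grip_force: 0.0
```

```bash
python3 - <<'E'
from go import *
s=snap('wrist','w4')
print(bot.pinpoint('wrist','handle_bar')[:1],bot.observe()['ee_pos'])
for a in (2.1,2.2,2.3,2.4): print(a,proj(s,w(P,bar(a))))
z=snap('scene');print(bot.pinpoint('scene','handle_bar')[:1])
for a in (2.1,2.2,2.3,2.4): print(a,proj(z,w(P,bar(a))))
E
```

```text
[{'uv': [328.7, 191.4], 'score': 0.58}] [425.76 108.61 293.43]
2.1 [349.14 203.59]
2.2 [336.03 199.32]
2.3 [325.14 195.01]
2.4 [316.43 190.76]
[{'uv': [276.2, 268.7], 'score': 0.69}]
2.1 [269.86 261.98]
2.2 [274.24 267.77]
2.3 [278.2  273.43]
2.4 [281.68 278.86]
```

View pics/w4.png

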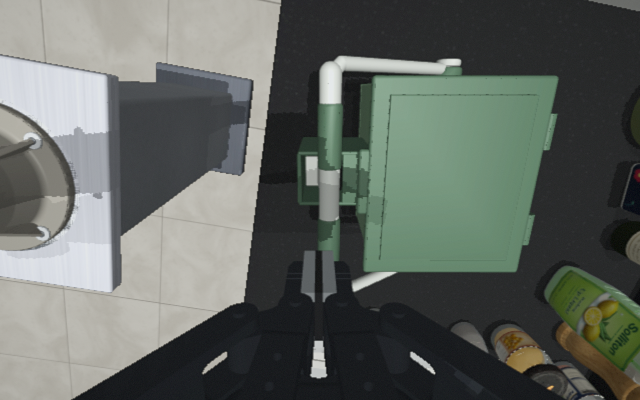

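>>> arm_command:
  series:
    - [0, 0, 0, 0, 0, 0, 255]
    - [0, 0, 0, 0, 0, 0, 255]
    - [0, 0, 0, 0, 0, 0, 255]
    - [0, 0, 0, 0, 0, 0, 255]
    - [0, 0, 0, 0, 0, 0, 255]
    - [0, 0, 0, 0, 0, 0, 255]
    - [0, 0, 0, 0, 0, 0, 255]
    - [0, 0, 0, 0, 0, 0, 255]
    - [0, 0, 0, 0, 0, 0, 255]
    - [0, 0, 0, 0, 0, 0, 255]
    - [0, 0, 0, 0, 0, 0, 255]
    - [0, 0, 0, 0, 0, 0, 255]

```text
t: 23.72
ee_pos: [426.3, 108.7, 294.3]
tcp_rot: [[-0.175, 0.985, 0.0], [0.985, 0.175, 0.0], [-0.0, 0.0, -1.0]]
wrist_force: [0.3, 0.5, -0.7]
opening: -0.2
grip_force: 0.0
```

```bash
python3 - <<'E'
from go import *
im=cv2.imread('pics/w4.png')[:,:,::-1].astype(int)
s=snap('wrist');print(bot.pinpoint('wrist','handle_bar')[:1])
d=abs(s['image'].astype(int)-im).sum(2)[60:240,300:380];print('max/mean diff',d.max(),d.mean())
E
```

```text
[{'uv': [327.8, 193.2], 'score': 0.65}]
max/mean diff 364 27.34638888888889
```

>>> arm_command:
  series:
    - [0, 0, 0, 0, 0, 3, 255]
    - [0, 0, 0, 0, 0, 3, 255]
    - [0, 0, 0, 0, 0, 2.5, 255]
    - [0, 0, 0, 0, 0, 1.2, 255]
    - [0, 0, 0, 0, 0, 0.5, 255]
    - [0, 0, 0, 0, 0, 0, 255]
    - [0, 0, 0, 0, 0, 0, 255]

```text
t: 24.7
ee_pos: [427.0, 108.9, 193.2]
tcp_rot: [[-0.175, 0.985, 0.002], [0.985, 0.175, 0.001], [0.0, 0.002, -1.0]]
wrist_force: [0.3, 0.4, 0.9]
opening: 0.1
grip_force: 0.0
```

>>> arm_command:
  series:
    - [0, 0, 0, 0, 0, 0.2, 255]
    - [0, 0, 0, 0, 0, 0, 255]
    - [0, 0, 0, 0, 0, 0, 255]

```text
t: 25.08
ee_pos: [426.3, 108.8, 190.4]
tcp_rot: [[-0.175, 0.985, 0.0], [0.985, 0.175, 0.0], [0.0, 0.0, -1.0]]
wrist_force: [0.2, 0.2, 0.1]
opening: 0.0
grip_force: 0.0
```

>>> arm_command:
  series:
    - [0, 0, 0, 0, -0.1, 0.2, 255]
    - [0, 0, 0, 0, 0, 0, 255]
    - [0, 0, 0, 0, 0, 0, 255]

```text
t: 25.45
ee_pos: [425.3, 108.6, 188.6]
tcp_rot: [[-0.175, 0.985, 0.0], [0.985, 0.175, 0.0], [0.0, 0.0, -1.0]]
wrist_force: [-2.4, -0.9, 5.3]
opening: -0.3
grip_force: 2.6
```

>>> arm_command:
  series:
    - [0, 0, 0, 0, 0, -0.5, 255]
    - [0, 0, 0, 0, 0, -2, 255]
    - [0, 0, 0, 0, 0, -4, 255]
    - [0, 0, 0, 0, 0, -4, 255]
    - [0, 0, 0, 0, 0, 0, 255]
    - [0, 0, 0, 0, 0, 0, 255]

```text
t: 26.2
ee_pos: [424.9, 108.5, 292.6]
tcp_rot: [[-0.175, 0.985, -0.001], [0.985, 0.175, -0.0], [-0.0, -0.001, -1.0]]
wrist_force: [-0.6, 0.1, -1.3]
opening: 0.3
grip_force: 0.0
```

```bash
python3 - <<'E'
from go import *
s=snap('wrist');print(bot.pinpoint('wrist','handle_bar')[:1],bot.observe()['ee_pos'],bot.observe()['wrist_force'])
print(proj(s,w(P,bar(2.1))),proj(s,w(P,bar(2.27))))
print(bot.hand_in())
E
```

```text
[{'uv': [329.9, 193.0], 'score': 0.72}] [424.42 108.38 291.94] [ 0.33  0.61 -0.69]
[349.82 203.93] [328.75 196.63]
the job is handed in; nothing more can be done
None
```

I shut the lid, then swung the handle to the front and pressed it to about 19 N; it stayed down by itself at about 2.27 rad for several seconds, so I take it as latched though I saw no clear click. The job was handed in at about 26 s with the arm clear and the four bystanders untouched.

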